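Set a beaker under the cereal chute and hold the portion gate at the clip

TASK

Get a portion of cereal: stand the plain steel beaker upright and centred on the little round stand in front of the dispenser's chute and let go of it. Then pull the spring-loaded gate out along its rail by its upright grip until its pointer is level with the portion clip, and finish still holding it there with the fingers (it snaps back if let go). Leave the mugs, jar, bowl and spoon where they are.

Things in the scene. Friction and masses are not known exactly. Their poses are not given: they have to be found in the camera images.
- beaker_center (a point): Centre (half-way up, on the axis) of the loose beaker: straight plain steel cylinder without handle, open at the top, 58 mm in diameter, 100 mm tall, wall 3 mm, about 0.16 kg, standing upright on the counter at the start. z axis = its axis, up.
- dispenser: Fixed cereal dispenser. Origin at counter height under its black housing (x -45..85, y -70..70 mm, 200 mm tall; on it a steel hopper 114 mm in diameter, axis at x 25, y 15 mm, up to 316 mm). x points from the chute side backwards, z up; the gate's rail sticks out to -y. A base plate 12 mm thick spans x -170..100, y -75..75 mm.
- stand_top (a point): Middle of the top face of the small round cup stand, 60 mm above the counter, at x -130, y 0 mm of the dispenser: a steel disc 48 mm in diameter on an 18 mm post. Same axes as the dispenser.
- chute_lip (a point): Lower end of the dispenser's open steel chute, at x -80, y 0 mm of the dispenser, 172 mm up; the chute is 50 mm wide and rises from here to the housing, up to 208 mm. It ends 50 mm short of the stand's axis and does not overhang it.
- rail_end (a point): Middle of the top face of the rail's outer end, at x 0, y -290 mm of the dispenser, 130 mm up. The rail is a fixed flat steel bar 60 mm wide (x -30..30 mm), 12 mm thick, from the housing to here, on one leg under this end.
- gate_grip (a point): Point on the gate's upright black grip, on its centre line, 170 mm above the counter. The grip is 22 mm along the dispenser's x, 14 mm along its y, and spans heights 135 to 195 mm; closed, it is at x 0, y -170 mm of the dispenser. A thin black pointer bar at its foot (3 mm wide, 138 mm up) runs from its centre line along +x to x 31 mm. Axes as the dispenser.
- gate (a joint): Travel of the gate in m: 0 closed (pushed in), growing as it is pulled out along -y of the dispenser, stop at 0.085. Return spring: about 4 N when closed, plus 1 N per 10 mm; it pulls the gate shut when released.
- mark (a point): Point on the fin of the portion clip, a small fixed black clip 12 mm wide on the rail's far (+x) edge; the fin is upright, 3 mm thin, its top 145 mm above the counter. x 32 mm in the dispenser's frame, 140 mm up, 28 to 58 mm out (-y) from the closed gate's pointer. The gate is at the mark when pointer and fin have the same dispenser y.
- mug: Bystander: loose white mug, 80 mm in diameter, 88 mm tall, with handle; origin at the centre of its underside.
- mug2: Bystander: a second such mug; origin at the centre of its underside.
- sugar_jar: Bystander: loose glass jar with a metal cap, 68 mm in diameter, 105 mm tall; origin at the centre of its underside.
- bowl: Bystander: loose white bowl, 120 mm in diameter, 50 mm tall; origin at the centre of its underside.
- spoon: Bystander: loose spoon lying on the counter, 140 mm long along its x axis; origin on its underside.

How it is judged:
By the outcome, as a careful person would: the job done as asked, in the order asked, and still so for the second after the job is handed in, while the arm keeps its last pose, push and grip.
It also fails if it takes over 64 s, if anything falls off the work surface, if the arm or the gripper's body presses on something with over 40 N, if the wrist force passes 120 N, or if a joint passes its speed limit or range.

ROBOT

A 7-joint arm with a two-finger parallel gripper is mounted at the origin on the work surface. World frame = base frame: x ahead of the robot, y to its left, z up, the work surface at z = 0. Lengths are in m, angles in rad, forces in N, time in s.
With the tool pointing down it reaches from about 0.4 to 0.925 m from the base axis. Payload 5.6 kg.
Tool frame: the origin (TCP) lies midway between the tips of the shut fingers; the grasp point (between the pads) lies 19 mm behind it; z points along the fingers, y is the line along which they close (so a half turn about z gives the same grasp; the last joint's range is limited). The gripper opens to 85 mm and grips with 20 to 120 N. Pads are 22 mm wide; open, the fingers measure 114 mm over their backs; the gripper's body (76 mm by 85 mm) begins 54 mm behind the grasp point. The pads swing forward as they close: fully open they stand 13 mm farther back than shut.
Start: joints at [-1.26, 0.468, -0.012, 1.603, 0.006, 1.071, -0.056], TCP at [0.225, 0.61, 0.231] pointing down, gripper open.
Joint ranges: [-2.53, 2.53], [-0.31, 2.02], [-1.57, 1.55], [0.28, 2.44], [-1.29, 4.43], [0.15, 1.84], [-2.92, 2.92]. Speed limits (rad/s): [2.57, 2.57, 3.14, 3.14, 3.14, 3.14, 3.14].

INTERFACE

Orientations are given as a unit quaternion [w, x, y, z].
In Python, from station import robot, viewer gives the robot as it stands. The module is installed in compiled form; this text tells all that it offers.
- The arm moves only by the tool apply_moves, never from a script. Its argument "increments" is a list of rows, each an object of numbers: "tx", "ty", "tz": the shift along the world's x, y, z scaled (see below); "twist": the turn about the world's z scaled (see below); "gripper": the closure, from -1 (fully open) to 1 (shut). In form: [{"tx": .., "ty": .., "tz": .., "twist": .., "gripper": ..}, ...]. A call has 1 to 20 rows; each row shifts and turns the commanded pose from where the row before left it; what a row does not reach is not made up. The controller multiplies each number of a shift by 100 mm and each number of a turn by 0.5 rad. A row lasts 1/8 s, in which the tool goes at most 62.5 mm and 10.7 degrees, less where a joint would pass 70% of its speed; a pose out of reach is approached as far as the arm can. A call with a number of a shift or a turn outside -1 to 1 is refused whole. A call with a gripper value outside its range is refused whole. The fingers move at their own pace and stop on an object; "grip_force" is the grip in N (left out, the last holds). Time passes only in rows, so rows that do not move let the fingers close. It gives the time, the measured TCP pose, the force, the opening and the grip force at its end, in the units of the state.
- robot.sense(): the state, without advancing time (a new reading comes with each control period).
- viewer.camera(name): name is "side" or "top" or "wrist"; returns (picture, depth): 420x560x3 uint8, red, green, blue; 420x560 float32, m along the optical axis (not along the pixel's ray), 0 where there is no reading.
- viewer.calibration(name): a dict with "vertical_fov" (degrees; the focal length in pixels is half the picture's height over the tangent of half this angle, whatever the lens; pixels are square), "cx", "cy" (the principal point, pixels), "rvec" (rotation vector, rad) and "tvec" (3), from world to camera coordinates, as OpenCV has them; the wrist camera has in their place "hand_eye" (4x4, takes a point from camera to tool coordinates, whose origin is the TCP and whose axes are the flange's). Camera axes: x right, y down, z forward; pixel columns grow to the right and rows downward; lengths in m; the calibration is good to about 2 mm. A picture is of the moment at which its call begins: read the wrist's pose just before it. calibration takes no time and is no camera call.
- robot.close_job(): hands the job in; it is judged then, once.
The state is a dict: "time": time; "joint_pos": joint angles; "joint_velocities": joint speeds; "joint_torque": joint torques, N m; "ee_pos": TCP position; "eef_rot": TCP orientation; "wrist_force": force on the tool from outside, world axes, zero at the start; "torque": the same for the moment, N m; "gripper_width": finger opening in m; "grip_force": force on a finger pad.
Only numpy, scipy, OpenCV 4.12 (cv2) and the standard library are available. Lean on these libraries where they do the work, as an engineer would, in place of code of your own. Each camera call takes 0.05 s, during which the arm holds its last target. There are 200 camera calls.

## Working session

There is one attempt and no reset: what is moved stays moved. The work goes in short steps, Python scripts to look and compute and a tool call to move; the robot and the scene stay as the last step left them, time stands still between calls to the robot, and variables do not carry over. Pictures are saved under pics/ and viewed, at most 10 in all, crops included, and the job is handed in when it is done.

Besides the shell and the picture viewer there is one more tool, called as a command line: name --argument value ..., lists and objects as JSON in quotes. apply_moves: Moves the arm, as the interface text tells. Shifts and turns lie within -1 to 1; 1 stands for 100 mm of shift or 0.5 rad of turn. Its arguments: {"type":"object","properties":{"increments":{"type":"array"},"grip_force":{"type":"number"}},"required":["increments"]}

```bash
mkdir -p pics
cat > h.py <<'E'
import numpy as np, cv2
from station import robot, viewer
from scipy.spatial.transform import Rotation as R
def look(n):
    s=robot.sense(); p,d=viewer.camera(n); c=viewer.calibration(n)
    H,W=d.shape; f=H/2/np.tan(np.radians(c['vertical_fov'])/2)
    v,u=np.mgrid[0:H,0:W]
    P=np.stack([(u-c['cx'])/f*d,(v-c['cy'])/f*d,d],-1)
    if n=='wrist':
        T=np.array(c['hand_eye']); q=s['eef_rot']
        P=P@T[:3,:3].T+T[:3,3]
        P=P@R.from_quat([q[1],q[2],q[3],q[0]]).as_matrix().T+np.array(s['ee_pos'])
    else:
        M=cv2.Rodrigues(np.array(c['rvec'],float))[0]
        P=(P-np.array(c['tvec']).ravel())@M
    P[d==0]=np.nan
    return p,d,P
E
python3 - <<'E'
from h import *
print(robot.sense())
for n in('side','top'):
    p,d,P=look(n); cv2.imwrite(f'pics/{n}.png',p[...,::-1]); np.save(n+'.npy',P); print(viewer.calibration(n))
E
```

```text
{'time': 0.0, 'joint_pos': array([-1.26001848,  0.46842225, -0.01160202,  1.60363557,  0.00602416,
        1.07138742, -0.05630646]), 'joint_velocities': array([-0.00012272,  0.00079833, -0.00024694, -0.00018319, -0.0019466 ,
        0.00232291, -0.00041426]), 'joint_torque': array([-6.79138657e-05, -5.32384515e+01,  2.17355898e-02, -2.51308930e+01,
        1.14611333e-02,  7.97260611e-03,  6.44023118e-06]), 'ee_pos': array([0.22506488, 0.60919141, 0.23030414]), 'eef_rot': array([-8.69479739e-05,  1.75997103e-01,  9.84390265e-01, -9.05089259e-04]), 'wrist_force': array([0.42913131, 0.52599142, 0.12129593]), 'torque': array([-0.00928943,  0.00271722,  0.02652897]), 'grip_force': 0.0, 'gripper_width': 0.085523675575972}
{'vertical_fov': 43.466717287789294, 'cx': 286.6015281468152, 'cy': 213.14034488173917, 'rvec': array([ 2.15926271, -0.27010098,  0.1352196 ]), 'tvec': array([-0.54490313,  0.17505235,  1.13720867])}
{'vertical_fov': 51.82206526107451, 'cx': 273.9417265981998, 'cy': 214.15776042418813, 'rvec': array([ 2.15729113, -2.13320549,  0.14850323]), 'tvec': array([0.00644796, 0.568279  , 1.27694589])}
```

View pics/top.png

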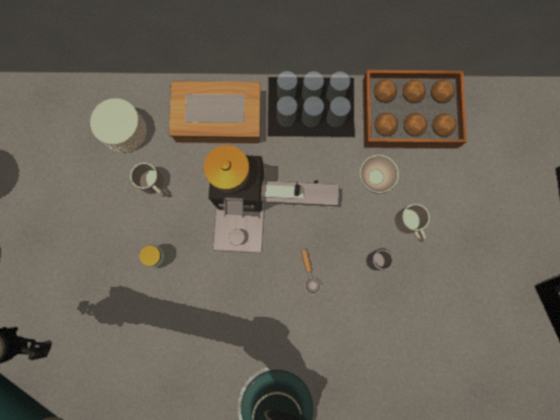

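View pics/side.png

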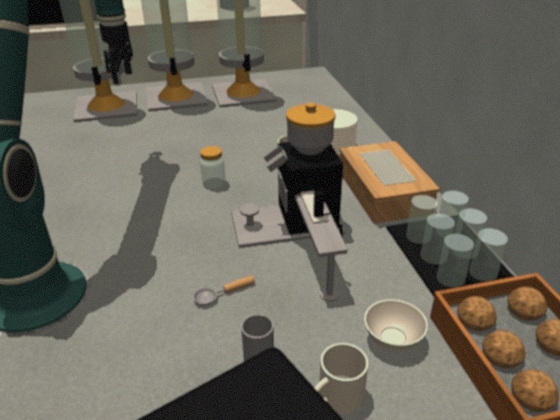

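The top view shows the beaker at about (380,259), the stand disc at (237,237), the rail from x=265 to 339 at row 192, the grip at (297,188) and the clip at (316,182). In the side view the beaker is at (258,335). Next I measure them.

Run:
```python
from h import *
P=np.load('top.npy'); I=cv2.imread('pics/top.png')
def reg(u0,u1,v0,v1,z0,z1):
    Q=P[v0:v1,u0:u1].reshape(-1,3); return Q[(Q[:,2]>z0)&(Q[:,2]<z1)]
def circ(Q):
    return cv2.minEnclosingCircle(Q[:,:2].astype(np.float32)),len(Q),np.median(Q[:,2])
b=reg(360,400,240,275,.085,.115); print('beaker',circ(b),b[:,:2].mean(0))
b=reg(360,400,240,275,.02,.115); print('beaker all',circ(b))
s=reg(222,252,222,250,.05,.075); print('stand',circ(s),s[:,:2].mean(0))
r=reg(262,345,175,212,.118,.137)
print('rail',cv2.minAreaRect(r[:,:2].astype(np.float32)),np.median(r[:,2]),len(r))
x,y=r[:,0],r[:,1]
k=np.polyfit(y,x,1);print('rail fit',k,y.min(),y.max())
p=reg(205,270,205,255,.006,.018);print('plate',cv2.minAreaRect(p[:,:2].astype(np.float32)),np.median(p[:,2]))
g=reg(285,310,170,205,.16,.21);print('grip',g.mean(0),g.min(0),g.max(0),len(g))
g=reg(308,325,172,190,.134,.16);print('clip',g.mean(0),g.min(0),g.max(0),len(g))
for n,(u,v) in dict(jar=(151,256),mug=(416,217),bowl=(378,175),spoon=(307,262)).items(): print(n,P[v,u])
S=np.load('side.npy').reshape(-1,3)
m=lambda x0,x1,y0,y1,z0,z1:S[(S[:,0]>x0)&(S[:,0]<x1)&(S[:,1]>y0)&(S[:,1]<y1)&(S[:,2]>z0)&(S[:,2]<z1)]
c=b.mean(0); q=m(c[0]-.06,c[0]+.06,c[1]-.06,c[1]+.06,.085,.12);print('beaker side',circ(q),q[:,2].max())
c=s.mean(0); q=m(c[0]-.04,c[0]+.04,c[1]-.04,c[1]+.04,.05,.075);print('stand side',circ(q))
# upscaled crop around dispenser/rail
big=cv2.resize(I[150:260,200:350],None,fx=5,fy=5,interpolation=cv2.INTER_CUBIC);cv2.imwrite('pics/crop.png',big)
```

```text
beaker (((0.4316570460796356, -0.2991411089897156), 0.0294308103621006), 107, np.float64(0.09780905102637501)) [ 0.43208861 -0.29970383]
beaker all (((0.431022971868515, -0.2989884912967682), 0.029575971886515617), 295, np.float64(0.07036003645806263))
stand (((0.49524787068367004, 0.12615163624286652), 0.023765351623296738), 199, np.float64(0.058894275363179115)) [0.49503685 0.12604523]
rail ((0.6196895241737366, -0.059653207659721375), (0.21701297163963318, 0.06469135731458664), 87.8887939453125) 0.1298656110519438 1483
rail fit [0.03570606 0.61874948] -0.16799724046948714 0.04779075315454812
plate ((0.519067108631134, 0.12262314558029175), (0.14917214214801788, 0.1844521462917328), 5.22153377532959) 0.01084423682868378
grip [ 0.61556027 -0.04855584  0.18953319] [ 0.60723581 -0.05532817  0.16186317] [ 0.62756191 -0.0416667   0.19886096] 53
clip [ 0.64569528 -0.10697345  0.13780769] [ 0.63416875 -0.1237393   0.13405506] [ 0.65194796 -0.0925553   0.14665404] 12
jar [0.43432739 0.36405538 0.10064248]
mug [ 0.56873516 -0.42989398  0.00819864]
bowl [ 7.03590112e-01 -3.16660505e-01 -3.90329108e-04]
spoon [ 0.42504249 -0.08961839  0.01803982]
beaker side (((0.43212684988975525, -0.3011535108089447), 0.030602194368839264), 423, np.float64(0.09365525725609085)) 0.10083863222382872
stand side (((0.49685239791870117, 0.12424089759588242), 0.02543441392481327), 198, np.float64(0.056820375742835966))
```

View pics/crop.png

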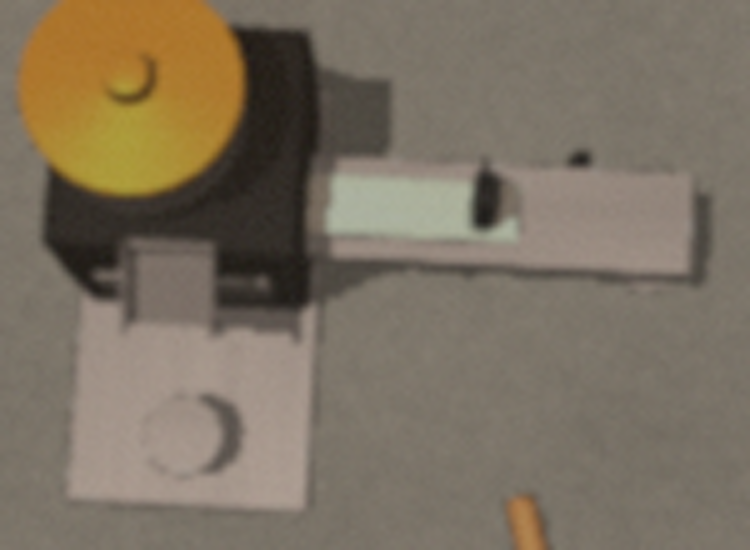

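The heights and sizes fit: stand at 60 mm, rail at 130 mm, beaker 58 mm across. The dispenser yaw is about -2°, with the stand at (0.496, 0.1255), the beaker at (0.432, -0.300) and the grip at (0.620, -0.049). In the crop the pointer and fin are at (485,160) and (580,160). I'll start moving.

apply_moves --increments '[{"tx":0.28,"ty":-0.45,"tz":0.05,"twist":0.08,"gripper":-1},{"tx":0.28,"ty":-0.45,"tz":0.05,"twist":0.08,"gripper":-1},{"tx":0.28,"ty":-0.45,"tz":0.05,"twist":0.08,"gripper":-1},{"tx":0.28,"ty":-0.45,"tz":0.05,"twist":0.08,"gripper":-1},{"tx":0.28,"ty":-0.45,"twist":0.08,"gripper":-1},{"tx":0.28,"ty":-0.45,"twist":0.08,"gripper":-1},{"tx":0.28,"ty":-0.45,"twist":0.08,"gripper":-1},{"tx":0.28,"ty":-0.45,"twist":0.08,"gripper":-1},{"ty":-0.5,"gripper":-1},{"ty":-0.5,"gripper":-1},{"ty":-0.5,"gripper":-1},{"ty":-0.5,"gripper":-1},{"ty":-0.5,"gripper":-1},{"ty":-0.5,"gripper":-1},{"ty":-0.5,"gripper":-1},{"ty":-0.5,"gripper":-1},{"ty":-0.5,"gripper":-1},{"ty":-0.5,"gripper":-1},{"gripper":-1},{"gripper":-1}]'

```text
validation failed for argument at $.in...
```

apply_moves --increments '[{"tx":0.28,"ty":-0.45,"tz":0.05,"twist":0.08,"gripper":-1},{"tx":0.28,"ty":-0.45,"tz":0.05,"twist":0.08,"gripper":-1},{"tx":0.28,"ty":-0.45,"tz":0.05,"twist":0.08,"gripper":-1},{"tx":0.28,"ty":-0.45,"tz":0.05,"twist":0.08,"gripper":-1},{"tx":0.28,"ty":-0.45,"tz":0,"twist":0.08,"gripper":-1},{"tx":0.28,"ty":-0.45,"tz":0,"twist":0.08,"gripper":-1},{"tx":0.28,"ty":-0.45,"tz":0,"twist":0.08,"gripper":-1},{"tx":0.28,"ty":-0.45,"tz":0,"twist":0.08,"gripper":-1},{"tx":0,"ty":-0.5,"tz":0,"twist":0,"gripper":-1},{"tx":0,"ty":-0.5,"tz":0,"twist":0,"gripper":-1},{"tx":0,"ty":-0.5,"tz":0,"twist":0,"gripper":-1},{"tx":0,"ty":-0.5,"tz":0,"twist":0,"gripper":-1},{"tx":0,"ty":-0.5,"tz":0,"twist":0,"gripper":-1},{"tx":0,"ty":-0.5,"tz":0,"twist":0,"gripper":-1},{"tx":0,"ty":-0.5,"tz":0,"twist":0,"gripper":-1},{"tx":0,"ty":-0.5,"tz":0,"twist":0,"gripper":-1},{"tx":0,"ty":-0.5,"tz":0,"twist":0,"gripper":-1},{"tx":0,"ty":-0.5,"tz":0,"twist":0,"gripper":-1},{"tx":0,"ty":0,"tz":0,"twist":0,"gripper":-1},{"tx":0,"ty":0,"tz":0,"twist":0,"gripper":-1}]'

```text
time: 2.6
ee_pos: [0.449, -0.2496, 0.2508]
eef_rot: [-0.0, 0.017, 1.0, 0.0]
wrist_force: [0.1, -0.0, 0.6]
gripper_width: 0.0857
grip_force: 0.0
```

apply_moves --increments '[{"tx":-0.17,"ty":-0.5,"tz":0,"twist":0,"gripper":-1},{"tx":0,"ty":0,"tz":0,"twist":0,"gripper":-1},{"tx":0,"ty":0,"tz":0,"twist":0,"gripper":-1}]'

```text
time: 2.98
ee_pos: [0.4327, -0.2987, 0.2511]
eef_rot: [-0.0, 0.016, 1.0, 0.001]
wrist_force: [0.9, 1.1, 0.6]
gripper_width: 0.0857
grip_force: 0.0
```

Run:
```python
from h import *
p,d,P=look('wrist'); cv2.imwrite('pics/w1.png',p[...,::-1])
Q=P.reshape(-1,3); s=robot.sense(); print(s['ee_pos'])
m=(np.hypot(Q[:,0]-.432,Q[:,1]+.30)<.045)&(Q[:,2]>.09)&(Q[:,2]<.112)
q=Q[m]; print(len(q),np.median(q[:,2]) if len(q) else 0)
if len(q): print(cv2.minEnclosingCircle(q[:,:2].astype(np.float32)),q[:,:2].min(0),q[:,:2].max(0))
```

```text
[ 0.43287461 -0.29841529  0.25110716]
1058 0.09949379636350536
((0.4323410093784332, -0.30023422837257385), 0.02900099754333496) [ 0.40379182 -0.32874804] [ 0.46099596 -0.27135192]
```

View pics/w1.png

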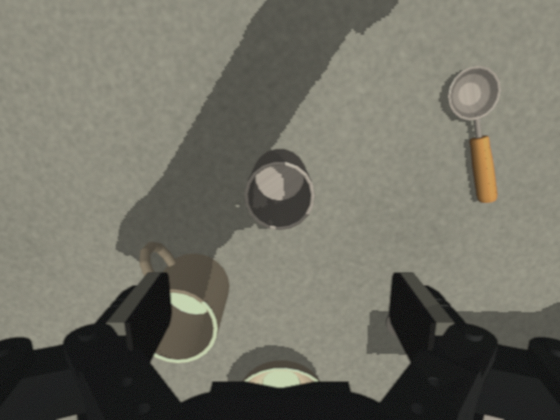

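The beaker rim is centred at pixel (280,190), which puts it at (0.432, -0.300) with radius exactly 29 mm. I'll descend, grip and lift.

apply_moves --increments '[{"tx":0,"ty":-0.01,"tz":-0.4,"twist":0,"gripper":-1},{"tx":0,"ty":0,"tz":-0.4,"twist":0,"gripper":-1},{"tx":0,"ty":0,"tz":-0.4,"twist":0,"gripper":-1},{"tx":0,"ty":0,"tz":-0.4,"twist":0,"gripper":-1},{"tx":0,"ty":0,"tz":-0.3,"twist":0,"gripper":-1},{"tx":0,"ty":0,"tz":0,"twist":0,"gripper":-1},{"tx":0,"ty":0,"tz":0,"twist":0,"gripper":1},{"tx":0,"ty":0,"tz":0,"twist":0,"gripper":1},{"tx":0,"ty":0,"tz":0,"twist":0,"gripper":1},{"tx":0,"ty":0,"tz":0,"twist":0,"gripper":1},{"tx":0,"ty":0,"tz":0,"twist":0,"gripper":1},{"tx":0,"ty":0,"tz":0,"twist":0,"gripper":1}]' --grip_force 40

```text
time: 4.53
ee_pos: [0.4335, -0.3011, 0.0629]
eef_rot: [0.001, 0.017, 1.0, -0.0]
wrist_force: [-0.9, 1.0, 7.0]
gripper_width: 0.0564
grip_force: 42.1
```

apply_moves --increments '[{"tx":0,"ty":0,"tz":0.2,"twist":0,"gripper":1},{"tx":0,"ty":0,"tz":0.3,"twist":0,"gripper":1},{"tx":0,"ty":0,"tz":0.4,"twist":0,"gripper":1},{"tx":0,"ty":0,"tz":0.4,"twist":0,"gripper":1},{"tx":0.05,"ty":0.3,"tz":0.1,"twist":0,"gripper":1},{"tx":0.05,"ty":0.4,"tz":0,"twist":0,"gripper":1},{"tx":0.05,"ty":0.4,"tz":0,"twist":0,"gripper":1},{"tx":0.05,"ty":0.4,"tz":0,"twist":0,"gripper":1},{"tx":0.05,"ty":0.4,"tz":0,"twist":0,"gripper":1},{"tx":0.05,"ty":0.4,"tz":0,"twist":0,"gripper":1},{"tx":0.05,"ty":0.4,"tz":0,"twist":0,"gripper":1},{"tx":0.05,"ty":0.4,"tz":0,"twist":0,"gripper":1},{"tx":0.05,"ty":0.4,"tz":0,"twist":0,"gripper":1},{"tx":0.05,"ty":0.4,"tz":0,"twist":0,"gripper":1},{"tx":0.1,"ty":0.3,"tz":0,"twist":0,"gripper":1},{"tx":0.03,"ty":0.06,"tz":0,"twist":0,"gripper":1},{"tx":0,"ty":0,"tz":0,"twist":0,"gripper":1},{"tx":0,"ty":0,"tz":0,"twist":0,"gripper":1},{"tx":0,"ty":0,"tz":0,"twist":0,"gripper":1}]'

```text
time: 6.9
ee_pos: [0.4951, 0.1236, 0.2014]
eef_rot: [0.0, 0.018, 1.0, -0.0]
wrist_force: [0.1, -1.2, -1.4]
gripper_width: 0.0563
grip_force: 43.9
```

Run:
```python
from h import *
s=robot.sense(); print(s['ee_pos'],s['wrist_force'],s['gripper_width'])
for n in ('side','top','wrist'):
    p,d,P=look(n); cv2.imwrite(f'pics/c_{n}.png',p[...,::-1]); Q=P.reshape(-1,3)
    m=(np.hypot(Q[:,0]-.496,Q[:,1]-.1255)<.036)
    for nm,z0,z1 in (('stand',.05,.07),('low beaker',.14,.19),('rim',.232,.25)):
        q=Q[m&(Q[:,2]>z0)&(Q[:,2]<z1)]
        if len(q)>15: print(n,nm,len(q),q.min(0),q.max(0),cv2.minEnclosingCircle(q[:,:2].astype(np.float32)))
```

```text
[0.49512051 0.12360262 0.20140001] [ 0.09169844 -1.19613522 -1.44260751] 0.05630459448669288
side stand 196 [0.47365868 0.09595707 0.05027339] [0.52001538 0.1510074  0.06065015] ((0.4960022270679474, 0.12348223477602005), 0.027651837095618248)
side low beaker 450 [0.46536109 0.09164965 0.14019577] [0.52260154 0.13058224 0.18997444] ((0.49332842230796814, 0.11929831653833389), 0.029375800862908363)
side rim 67 [0.46605818 0.0936713  0.23205648] [0.52238267 0.15608784 0.24891308] ((0.4928140938282013, 0.12437061220407486), 0.033027805387973785)
wrist stand 491 [0.47312169 0.10479383 0.05293167] [0.48772359 0.14692801 0.06207876] ((0.48635372519493103, 0.12586092948913574), 0.021180083975195885)
wrist low beaker 7064 [0.46502208 0.09802343 0.14002326] [0.52078364 0.15151553 0.18998371] ((0.4923534393310547, 0.1244024857878685), 0.028593264520168304)
wrist rim 8040 [0.46499533 0.09137103 0.23200277] [0.52103271 0.16075624 0.24999918] ((0.4890228807926178, 0.125910684466362), 0.03489755466580391)
```

View pics/c_side.png

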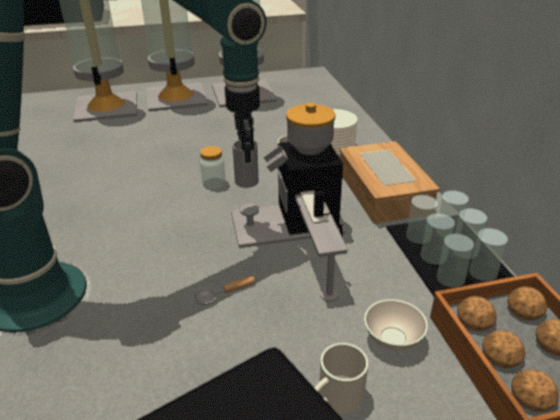

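The beaker hangs upright at pixel (245,160), above the stand. It needs about +3 mm in x and +2 mm in y. I'll correct that and lower it.

apply_moves --increments '[{"tx":0.03,"ty":0.02,"tz":0,"twist":0,"gripper":1},{"tx":0,"ty":0,"tz":-0.2,"twist":0,"gripper":1},{"tx":0,"ty":0,"tz":-0.2,"twist":0,"gripper":1},{"tx":0,"ty":0,"tz":-0.2,"twist":0,"gripper":1},{"tx":0,"ty":0,"tz":-0.1,"twist":0,"gripper":1},{"tx":0,"ty":0,"tz":-0.05,"twist":0,"gripper":1},{"tx":0,"ty":0,"tz":0,"twist":0,"gripper":1},{"tx":0,"ty":0,"tz":0,"twist":0,"gripper":1}]'

```text
time: 8.05
ee_pos: [0.4987, 0.1269, 0.1269]
eef_rot: [0.001, 0.017, 1.0, 0.0]
wrist_force: [-0.3, -0.3, -2.6]
gripper_width: 0.0562
grip_force: 43.8
```

apply_moves --increments '[{"tx":0,"ty":0,"tz":-0.03,"twist":0,"gripper":1},{"tx":0,"ty":0,"tz":0,"twist":0,"gripper":1},{"tx":0,"ty":0,"tz":0,"twist":0,"gripper":1}]'

```text
time: 8.43
ee_pos: [0.4983, 0.1267, 0.1233]
eef_rot: [0.0, 0.017, 1.0, 0.0]
wrist_force: [-0.4, -0.6, -1.6]
gripper_width: 0.0564
grip_force: 43.9
```

Run:
```python
from h import *
E=[]
for n in ('side','wrist','side','wrist'):
    p,d,P=look(n); Q=P.reshape(-1,3); s=robot.sense(); E.append(s['ee_pos'])
    m=(np.hypot(Q[:,0]-.496,Q[:,1]-.1255)<.036)
    for nm,z0,z1 in (('stand',.045,.058),('low beaker',.08,.115)):
        q=Q[m&(Q[:,2]>z0)&(Q[:,2]<z1)]
        if len(q)>15: print(n,nm,len(q),q.min(0),q.max(0))
print(np.mean(E,0),s['wrist_force'])
```

```text
side stand 39 [0.4734367  0.09805399 0.04903315] [0.51765478 0.11826275 0.05788941]
side low beaker 286 [0.46823662 0.092742   0.08017289] [0.52526617 0.13078767 0.1149308 ]
wrist low beaker 5390 [0.46804573 0.10082864 0.08000189] [0.5239587  0.15401981 0.11499658]
side stand 38 [0.47400929 0.09690549 0.04896515] [0.51832262 0.12087383 0.05792528]
side low beaker 285 [0.46824215 0.09363202 0.08004714] [0.52644026 0.1292736  0.11496345]
wrist low beaker 5391 [0.46800742 0.10078854 0.08001602] [0.52403845 0.15391612 0.11499278]
[0.49827827 0.12674452 0.12334349] [ 0.14618116  0.41904055 -2.47292868]
```

apply_moves --increments '[{"tx":0,"ty":-0.01,"tz":-0.01,"twist":0,"gripper":1},{"tx":0,"ty":0,"tz":0,"twist":0,"gripper":1},{"tx":0,"ty":0,"tz":0,"twist":0,"gripper":1}]'

```text
time: 9.0
ee_pos: [0.4986, 0.1264, 0.1229]
eef_rot: [0.0, 0.017, 1.0, 0.001]
wrist_force: [-1.1, 2.7, 5.6]
gripper_width: 0.056
grip_force: 44.5
```

Contact is made at about 7 N, so I release and retreat straight up.

apply_moves --increments '[{"tx":0,"ty":0,"tz":0,"twist":0,"gripper":-1},{"tx":0,"ty":0,"tz":0,"twist":0,"gripper":-1},{"tx":0,"ty":0,"tz":0,"twist":0,"gripper":-1},{"tx":0,"ty":0,"tz":0,"twist":0,"gripper":-1},{"tx":0,"ty":0,"tz":0,"twist":0,"gripper":-1},{"tx":0,"ty":0,"tz":0.2,"twist":0,"gripper":-1},{"tx":0,"ty":0,"tz":0.4,"twist":0,"gripper":-1},{"tx":0,"ty":0,"tz":0.4,"twist":0,"gripper":-1},{"tx":0,"ty":0,"tz":0.3,"twist":0,"gripper":-1},{"tx":0,"ty":-0.4,"tz":0,"twist":0,"gripper":-1},{"tx":0,"ty":-0.4,"tz":0,"twist":0,"gripper":-1},{"tx":0,"ty":-0.4,"tz":0,"twist":0,"gripper":-1},{"tx":0.1,"ty":-0.4,"tz":0,"twist":0,"gripper":-1},{"tx":0.2,"ty":-0.15,"tz":0,"twist":0,"gripper":-1},{"tx":0,"ty":0,"tz":0,"twist":0,"gripper":-1},{"tx":0,"ty":0,"tz":0,"twist":0,"gripper":-1}]'

```text
time: 11.0
ee_pos: [0.5276, -0.0485, 0.252]
eef_rot: [-0.001, 0.017, 1.0, 0.0]
wrist_force: [0.0, -0.1, 0.4]
gripper_width: 0.0855
grip_force: 0.0
```

Run:
```python
from h import *
s=robot.sense(); print(s['ee_pos'])
for n in ('side','top','wrist'):
    p,d,P=look(n); cv2.imwrite(f'pics/d_{n}.png',p[...,::-1]); Q=P.reshape(-1,3); np.save('d_'+n,P)
    m=(np.hypot(Q[:,0]-.496,Q[:,1]-.1255)<.04)
    for nm,z0,z1 in (('stand',.045,.058),('body',.08,.15),('rim',.152,.168)):
        q=Q[m&(Q[:,2]>z0)&(Q[:,2]<z1)]
        if len(q)>15: print(n,nm,len(q),q.min(0),q.max(0),cv2.minEnclosingCircle(q[:,:2].astype(np.float32)))
w=cv2.imread('pics/d_wrist.png');t=cv2.imread('pics/d_side.png')
cv2.imwrite('pics/d.png',np.hstack([cv2.resize(w,(400,300)),cv2.resize(t[90:300,180:460],(400,300))]))
```

```text
[ 0.52762196 -0.04846198  0.25196603]
side stand 34 [0.47397557 0.10006568 0.04660715] [0.52025477 0.12062739 0.05775218] ((0.49711519479751587, 0.11639274656772614), 0.02362389862537384)
side body 729 [0.46902089 0.09302495 0.08015038] [0.52674084 0.15798834 0.14999931] ((0.49566778540611267, 0.12551330029964447), 0.03336606174707413)
side rim 129 [0.46912894 0.09401554 0.15207613] [0.52590086 0.15726488 0.16003231] ((0.49861764907836914, 0.12564021348953247), 0.0320693776011467)
top body 125 [0.46736469 0.09892171 0.08031801] [0.52243418 0.15394638 0.14973368] ((0.4952804446220398, 0.12661418318748474), 0.028317449614405632)
top rim 78 [0.46756396 0.0995085  0.15230657] [0.5229792  0.15482164 0.16325541] ((0.49616876244544983, 0.12785620987415314), 0.02894241362810135)
wrist body 6476 [0.46859954 0.09726922 0.08000342] [0.52444196 0.15446596 0.14998479] ((0.4969862401485443, 0.125637948513031), 0.028969377279281616)
wrist rim 1341 [0.46894778 0.09757226 0.15200806] [0.52615524 0.13957831 0.16224327] ((0.4975731074810028, 0.12512654066085815), 0.02890496328473091)
```

View pics/d.png

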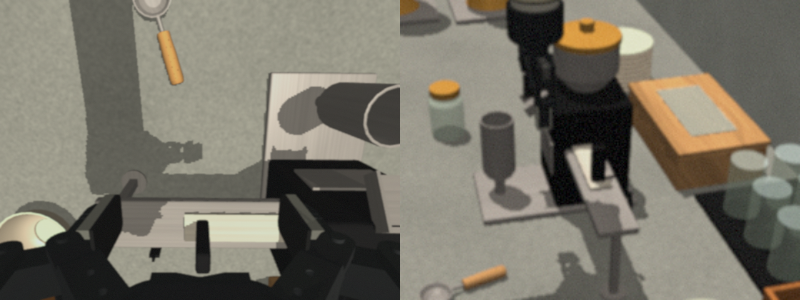

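The beaker stands upright on the stand, with its centre at about (0.4965, 0.1257), within 1 mm. In the wrist view the grip is at about (203,245) and the clip at (155,253) in the half-size panel. Next I locate both, after averaging views from a better vantage.

```bash
cat >> h.py <<'E'
yaw=np.radians(-2.05); ex=np.array([np.cos(yaw),np.sin(yaw)]); ey=np.array([-np.sin(yaw),np.cos(yaw)])
O=np.array([.4965,.1255])+.13*ex
def disp(P): return np.stack([(P[...,:2]-O)@ex,(P[...,:2]-O)@ey,P[...,2]],-1)
E
python3 - <<'E'
from h import *
P=np.load('d_wrist.npy'); I=cv2.imread('pics/d_wrist.png'); D=disp(P); g=I.max(2)
def rep(nm,m):
    q=D[m]; v,u=np.nonzero(m)
    print(nm,len(q), *( (q.min(0).round(4),q.max(0).round(4),np.median(q,0).round(4),u.min(),u.max(),v.min(),v.max()) if len(q) else ()))
x,y,z=D[...,0],D[...,1],D[...,2]
rep('grip top',(abs(x)<.02)&(y<-.15)&(y>-.28)&(z>.185)&(z<.2))
rep('fin',(x>.02)&(x<.045)&(y<-.185)&(y>-.245)&(z>.133)&(z<.155))
rep('fintop',(x>.02)&(x<.045)&(y<-.185)&(y>-.245)&(z>.142)&(z<.155))
rep('rail',(abs(x)<.05)&(y<-.075)&(y>-.31)&(z>.127)&(z<.134))
q=D[(abs(x)<.05)&(y<-.21)&(y>-.28)&(z>.127)&(z<.134)]; print(np.percentile(q[:,0],[1,99]))
cv2.imwrite('pics/d2.png',cv2.resize(I[270:420,160:420],None,fx=3,fy=3,interpolation=cv2.INTER_CUBIC))
E
```

```text
grip top 748 [-0.0124 -0.1772  0.1852] [ 0.0099 -0.1635  0.1964] [-0.005  -0.1707  0.1944] 273 294 346 382
fin 155 [ 0.0294 -0.2314  0.133 ] [ 0.0367 -0.2194  0.1461] [ 0.0325 -0.2249  0.1379] 208 223 350 366
fintop 36 [ 0.0301 -0.227   0.142 ] [ 0.0367 -0.224   0.1461] [ 0.0321 -0.2254  0.1448] 212 215 358 366
rail 9787 [-0.0314 -0.2896  0.127 ] [ 0.0364 -0.0752  0.134 ] [-0.0087 -0.2043  0.13  ] 132 397 279 357
[-0.03069733  0.03225741]
```

View pics/d2.png

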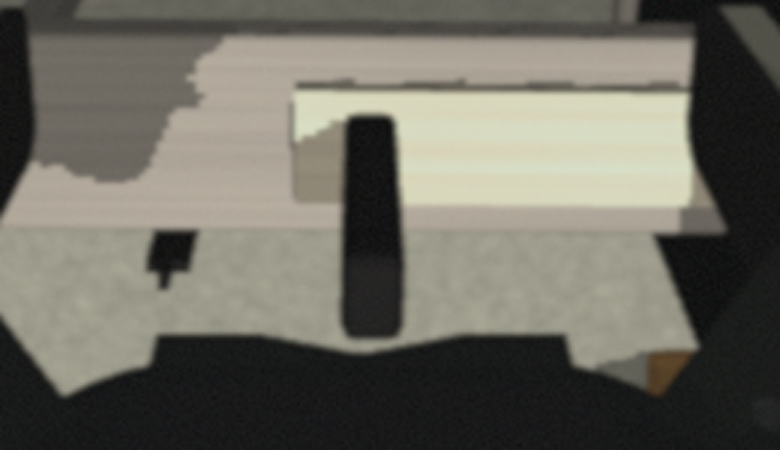

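The fin is at dispenser y = -0.2254 and the grip at y = -0.1704, so the travel is 55 mm, inside the 28–58 range. I'll approach the grip.

apply_moves --increments '[{"tx":0.3,"ty":-0.01,"tz":0,"twist":0,"gripper":-1},{"tx":0.3,"ty":0,"tz":0,"twist":0,"gripper":-1},{"tx":0.2,"ty":0,"tz":0,"twist":0,"gripper":-1},{"tx":0.12,"ty":0,"tz":0,"twist":0,"gripper":-1},{"tx":0,"ty":0,"tz":0,"twist":0,"gripper":-1},{"tx":0,"ty":0,"tz":0,"twist":0,"gripper":-1}]'

```text
time: 11.9
ee_pos: [0.6195, -0.0502, 0.2523]
eef_rot: [-0.0, 0.017, 1.0, 0.0]
wrist_force: [-0.4, 0.0, 0.3]
gripper_width: 0.0852
grip_force: 0.0
```

apply_moves --increments '[{"tx":0,"ty":0,"tz":-0.3,"twist":0,"gripper":-1},{"tx":0,"ty":0,"tz":-0.3,"twist":0,"gripper":-1},{"tx":0,"ty":0,"tz":-0.3,"twist":0,"gripper":-1},{"tx":0,"ty":0,"tz":-0.1,"twist":0,"gripper":-1},{"tx":0,"ty":0,"tz":0,"twist":0,"gripper":-1},{"tx":0,"ty":0,"tz":0,"twist":0,"gripper":1},{"tx":0,"ty":0,"tz":0,"twist":0,"gripper":1},{"tx":0,"ty":0,"tz":0,"twist":0,"gripper":1},{"tx":0,"ty":0,"tz":0,"twist":0,"gripper":1},{"tx":0,"ty":0,"tz":0,"twist":0,"gripper":1},{"tx":0,"ty":0,"tz":0,"twist":0,"gripper":1},{"tx":0,"ty":0,"tz":0,"twist":0,"gripper":1},{"tx":0,"ty":0,"tz":0,"twist":0,"gripper":1}]' --grip_force 50

```text
time: 13.52
ee_pos: [0.6205, -0.0492, 0.1528]
eef_rot: [0.0, 0.017, 1.0, 0.001]
wrist_force: [-1.9, 4.7, 5.8]
gripper_width: 0.0136
grip_force: 51.1
```

The grip is held (13.6 mm). I'll pull 50 mm and then measure.

apply_moves --increments '[{"tx":0,"ty":-0.05,"tz":0,"twist":0,"gripper":1},{"tx":0,"ty":-0.1,"tz":0,"twist":0,"gripper":1},{"tx":-0.01,"ty":-0.1,"tz":0,"twist":0,"gripper":1},{"tx":0,"ty":-0.1,"tz":0,"twist":0,"gripper":1},{"tx":-0.01,"ty":-0.1,"tz":0,"twist":0,"gripper":1},{"tx":0,"ty":-0.05,"tz":0,"twist":0,"gripper":1},{"tx":0,"ty":0,"tz":0,"twist":0,"gripper":1},{"tx":0,"ty":0,"tz":0,"twist":0,"gripper":1},{"tx":0,"ty":0,"tz":0,"twist":0,"gripper":1}]'

```text
time: 14.65
ee_pos: [0.6184, -0.0973, 0.1528]
eef_rot: [-0.0, 0.016, 1.0, 0.002]
wrist_force: [-1.9, 9.0, 6.5]
gripper_width: 0.0134
grip_force: 51.3
```

Run:
```python
from h import *
E=[]
ims=[]
for n in ('side','wrist','side'):
    p,d,P=look(n); np.save('e_'+n,P); cv2.imwrite(f'pics/e_{n}.png',p[...,::-1]); E.append(robot.sense()['ee_pos'])
    D=disp(P);x,y,z=D[...,0],D[...,1],D[...,2]; dark=p.max(2)<60
    for nm,m in (('fin',(x>.02)&(x<.045)&(y<-.20)&(y>-.245)&(z>.134)&(z<.147)),('gripfoot',(abs(x)<.02)&(y<-.15)&(y>-.3)&(z>.136)&(z<.150))):
        q=D[m]; 
        if len(q): v,u=np.nonzero(m); print(n,nm,len(q),q.min(0).round(4),q.max(0).round(4),np.median(q,0).round(4),u.min(),u.max(),v.min(),v.max())
s=robot.sense();print(np.mean(E,0),disp(np.mean(E,0)),s['wrist_force'],s['gripper_width'])
a=cv2.imread('pics/e_side.png')[170:260,270:390]; b=cv2.imread('pics/e_wrist.png')
cv2.imwrite('pics/e.png',np.hstack([cv2.resize(a,(480,360),interpolation=cv2.INTER_CUBIC),cv2.resize(b[270:420,160:360],(320,360))]))
```

```text
side fin 19 [ 0.0241 -0.2323  0.1341] [ 0.0366 -0.2193  0.1421] [ 0.0327 -0.2253  0.1367] 335 342 224 229
side gripfoot 45 [-0.0114 -0.2311  0.1361] [ 0.0095 -0.218   0.15  ] [-0.0039 -0.2257  0.1417] 319 329 223 229
wrist gripfoot 799 [-0.0182 -0.239   0.136 ] [ 0.0156 -0.15    0.15  ] [-0.0111 -0.2123  0.1365] 237 430 227 294
side fin 23 [ 0.0216 -0.2333  0.1344] [ 0.0372 -0.2202  0.144 ] [ 0.0319 -0.2273  0.1366] 334 342 224 229
side gripfoot 47 [-0.0114 -0.2311  0.1361] [ 0.0184 -0.2176  0.1495] [-0.0034 -0.2259  0.1412] 319 333 222 229
[ 0.61846787 -0.09726308  0.15276416] [-1.41597057e-04 -2.18257523e-01  1.52764160e-01] [-1.85213347  9.12072583  7.58650826] 0.01350719365727283
```

View pics/e.png

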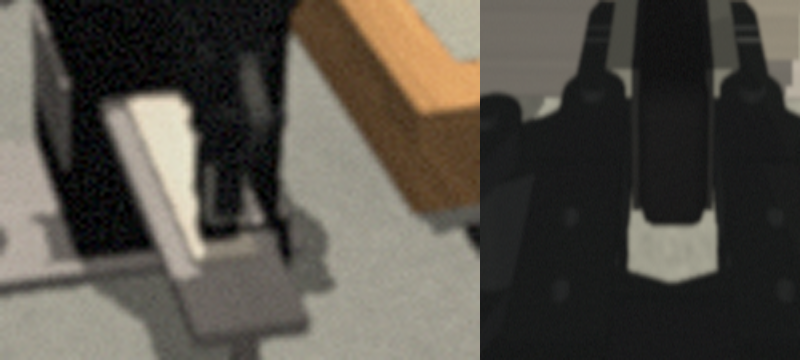

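The gate is now about 48 mm out (TCP -0.2183; the grip foot in the side view agrees). The fin in the side panel, near (285,240), is still farther out. I'll pull 7 mm more.

apply_moves --increments '[{"tx":0,"ty":-0.04,"tz":0,"twist":0,"gripper":1},{"tx":0,"ty":-0.03,"tz":0,"twist":0,"gripper":1},{"tx":0,"ty":0,"tz":0,"twist":0,"gripper":1},{"tx":0,"ty":0,"tz":0,"twist":0,"gripper":1},{"tx":0,"ty":0,"tz":0,"twist":0,"gripper":1}]'

```text
time: 15.42
ee_pos: [0.6182, -0.104, 0.1528]
eef_rot: [-0.0, 0.016, 1.0, 0.002]
wrist_force: [-3.5, 9.9, 6.1]
gripper_width: 0.0134
grip_force: 51.4
```

Run:
```python
from h import *
E=[];A=[];G=[];F=[];PT=[]
for i in range(8):
    p,d,P=look('side'); A.append(p.astype(float)); E.append(robot.sense()['ee_pos'])
    D=disp(P);x,y,z=D[...,0],D[...,1],D[...,2]
    G.append(D[(abs(x)<.010)&(y<-.15)&(y>-.3)&(z>.138)&(z<.150)])
    F.append(D[(x>.028)&(x<.045)&(y<-.20)&(y>-.25)&(z>.138)&(z<.147)])
    PT.append(D[(x>.013)&(x<.027)&(y<-.20)&(y>-.25)&(z>.136)&(z<.142)])
for n,q in (('grip',G),('fin',F),('ptr',PT)):
    q=np.vstack(q); print(n,len(q),np.percentile(q[:,1],[5,25,50,75,95]).round(4) if len(q) else '', np.median(q,0).round(4))
s=robot.sense();print(disp(np.mean(E,0)),s['wrist_force'],s['gripper_width'],s['time'])
a=np.mean(A,0)[...,::-1][205:250,305:365].astype(np.uint8)
cv2.imwrite('pics/f.png',cv2.convertScaleAbs(cv2.resize(a,(800,600),interpolation=cv2.INTER_CUBIC),alpha=1.8))
```

```text
grip 230 [-0.2372 -0.2344 -0.2332 -0.232  -0.2305] [-0.0011 -0.2332  0.1418]
fin 67 [-0.2292 -0.2277 -0.2267 -0.2253 -0.2237] [ 0.0334 -0.2267  0.1411]
ptr 22 [-0.2309 -0.2293 -0.2284 -0.2275 -0.2267] [ 0.0188 -0.2284  0.1364]
[-1.82766692e-04 -2.24961332e-01  1.52742579e-01] [-3.55261587  9.03997762  8.29623461] 0.013524001660071687 15.825
```

View pics/f.png

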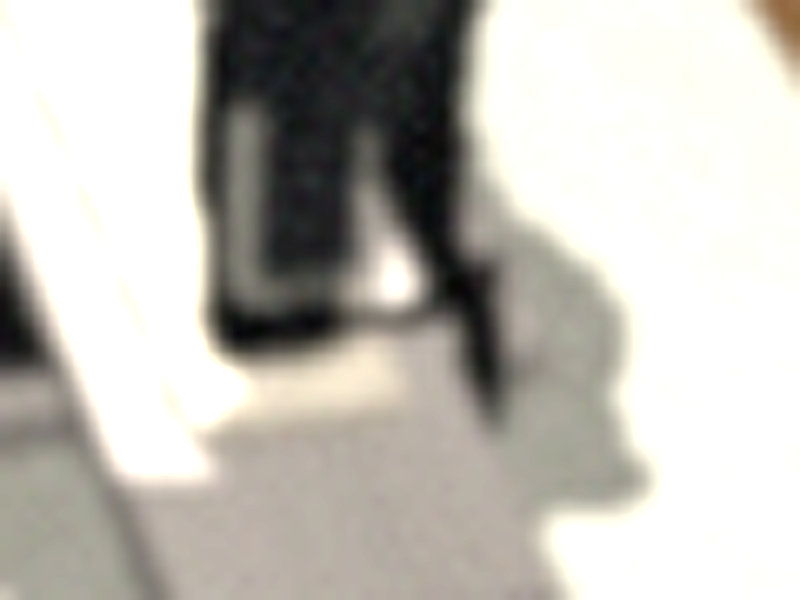

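The pointer bar runs from (340,325) to (450,300) and meets the fin at about (480,290). TCP y is -0.2250 against -0.2254 for the fin, and the fingers still hold the grip. I'll hand it in.

```bash
python3 -c "
from station import robot
print(robot.close_job())"
```

```text
the job is handed in; nothing more can be done
None
```

The job is handed in, with no verdict returned yet: the beaker stands released on the stand, centred to about 1 mm, and the fingers still hold the gate with its pointer within about 1 mm of the clip's fin.

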